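# Unhook a pail from a safety hook and set it on the bench scale

## Task

Take the white pail off the safety hook and stand it upright in the middle of the bench scale's platform, then let go. The hook's beak holds the bail down: first press the sprung keeper fully back with the bail itself, keep it pressed while you lift the bail out past the beak and draw it forward off the hook, and never force the bail against the hook. Set the pail down gently, keep the robot's fingers off the hook and the scale, and leave the bottle, bowl and jar where they are.

Things in the scene. Friction and masses are not known exactly. Their poses are not given: they have to be found in the camera images.
- stand: Hook post fixed to the bench, on its left or right half, turned up to 20 degrees. Origin on the bench straight below the hook's seat; +x runs from the hook's nose to its shank and on to the post (tube 32 mm across, 88 mm behind the seat, 259 mm tall); y across the hook, z up. The hook is a steel plate 12 mm thick along y, open upward. Its arm runs back to the post 12 mm below to 8 mm above the seat.
- hook_seat (a point): The seat: axis of the bail's bar where it hangs, mid-plate, 240 mm above the bench. Axes as the stand's. Relative to it (x back, z up): level floor at z -5 mm (underside -12 mm), upright nose at x -12 to -6 mm, shank's front face at x +17 mm, shank's top at z +42 mm.
- beak_tip (a point): Tip of the beak, the nose's flat top that turns back over the hung bail: it reaches x +1 mm, from z 6.5 to 11.5 mm above the seat. The 10 mm bail is caught under it until pushed back along +x by over 6 mm; the folded keeper stops it at about 8 mm. Pulling up sooner jams it. Risen 18 to 45 mm it is past the beak: then draw it forward (-x) off the nose, for the lid, 62 mm below the bar, soon meets the hook's underside.
- keeper (a joint): Sprung keeper, a steel leaf 11 mm wide hinged on the shank 36 mm above the seat and hanging to the floor. 0 rad = shut on the beak (hook empty), about 0.17 = resting on the back of the hung bail, 0.34 = the bail just clears the beak, 0.40 = flat on the shank, hard stop. It pushes the bail forward with about 3 N as hung, 6 N at the stop, 11 N as the bail rises along it. 25 N bends the hook.
- keeper_tip (a point): Lower end of the keeper's front face, mid-width. The bail rubs on the hook's floor as it is pushed back: less so when most of the pail's weight is carried.
- pail: White lidded plastic pail, 0.3 to 0.6 kg with its bail, 112 mm tall, 104 mm across the base, 126 mm across the lid. Origin at the centre of its underside, z up. Its bail turns on two ears on the pail's y axis, 90 mm above the underside, 72 mm either side. It starts hung by the bail on the hook, its underside 66 mm above the bench.
- bail (a joint): The bail's slightly stiff hinge about the pail's y axis: 0 rad = upright over the pail, + leans to the pail's +x, stops at 1.35 either way. It may be left at any angle.
- bail_grip (a point): Middle of the bail's straight top bar, a 10 mm round steel bar along the bail's y, straight to 57 mm either side of this point, 84 mm above the ears (174 mm above the pail's underside). This middle lies in the hook; left and right of it the bar is free to grip (45 mm off leaves room for fingers; so held it yields some mm when pushed). Axes: y along the bar, z away from the ears.
- scale: Bench scale fixed to the bench, on the other half from the hook post: white case 235 x 180 mm, square steel platform 170 x 170 mm on top. Origin on the bench below the platform's centre; its dark display is on its -x side, up to 145 mm from that centre. 25 N overloads it.
- platform (a point): Centre of the platform's top face, 45 mm above the bench. Axes as the scale's.
- bottle: Bystander: clear bottle with a red cap, 64 mm across, 190 mm tall, beyond the middle of the bench. Origin at the centre of its underside.
- bowl: Bystander: small steel bowl, 84 mm across, 45 mm tall, near the middle of the bench in front of the robot. Origin at the centre of its underside.
- jar: Bystander: white jar, 56 mm across, 85 mm tall, beside the hook post's foot. Origin at the centre of its underside.
Mind the look-alikes: they are no part of the job. There is more than one size of the pail; the job needs the largest.

How it is judged:
By the outcome, as a careful person would: the job done as asked, in the order asked, and still so for the second after the job is handed in, with the robot touching nothing.
It also fails if it takes over 64 s, if anything falls off the work surface, if the arm or the gripper's body presses on something with over 40 N, if the wrist force passes 120 N, or if a joint passes its speed limit or range.

## Robot

A 6-joint arm with a two-finger parallel gripper is mounted at the origin on the work surface. World frame = base frame: x ahead of the robot, y to its left, z up, the work surface at z = 0. Lengths are in mm, angles in rad, forces in N, time in s.
With the tool pointing down it reaches from about 350 to 725 mm from the base axis. Payload 6 kg.
Tool frame: the origin (TCP) lies at the very end of the fingers, on their centre line; the grasp point (between the pads) lies 19 mm behind it (env.grasp_offset is the distance from the TCP to the grasp point, in mm); z points along the fingers, x is the direction in which the jaws open and shut, and the axes are right-handed (so a half turn about z gives the same grasp; the last joint's range is limited). The gripper opens to 85 mm and grips with 20 to 120 N. Pads are 22 mm wide; open, the fingers measure 114 mm over their backs; the gripper's body (76 mm by 85 mm) begins 54 mm behind the grasp point. The pads swing forward as they close: fully open they stand 13 mm farther back than shut.
Start: joints at [-0.792, 0.04, 0.085, 0, -1.615, -0.334], TCP at [258.172, -541.591, 231.261] pointing down, gripper open.
Joint ranges: [-2.56, 2.56], [-1.29, 2.01], [-1.08, 1.49], [-3.29, 1.98], [-2.81, -0.18], [-2.99, 2.99]. Speed limits (rad/s): [2.57, 2.57, 3.01, 3.14, 3.14, 3.14].

## Interface

Orientations are given as [roll, pitch, yaw] about the fixed x, y, z axes, in that order (R = Rz(yaw) Ry(pitch) Rx(roll)).
In Python, from plant import env gives the robot as it stands. The module is installed in compiled form; this text tells all that it offers.
- The arm moves only by the shell command python3 -m pendant 'ROWS' [FORCE]. ROWS is JSON, one flat list of numbers, 7 for each row, row after row: the turn, a rotation vector about the tool's x, y, z in rad, then the shift along the tool's x, y, z in m, then the opening, from 0 (shut) to 1 (fully open). In form: [ax, ay, az, x, y, z, claw, ax, ay, az, x, y, z, claw, ...]. A call has 1 to 8 rows; each row shifts and turns the commanded pose from where the row before left it, along the tool's axes as they then stand; what a row does not reach is not made up. A row lasts 1/8 s, in which the tool goes at most 62.5 mm and 10.7 degrees, less where a joint would pass 70% of its speed; a pose out of reach is approached as far as the arm can. A call is refused whole if a number of a shift passes 0.0625 or a number of a turn 0.188, either way. A call with a gripper value outside its range is refused whole. The fingers move at their own pace and stop on an object; FORCE is the grip in N (left out, the last holds). Time passes only in rows, so rows that do not move let the fingers close. It gives the time, the measured TCP pose, the force and the opening at its end, in the units of the state.
- env.sense(): the state, without advancing time (a new reading comes with each control period).
- env.grab_frame(name): name is "scene" or "top" or "wrist"; returns a dict with "pixels" (400x640x3 uint8, red, green, blue), "intrinsics" (3x3 intrinsics, pixels), "R" (3x3) and "t" (3): a world point X has camera coordinates R X + t. Camera axes: x right, y down, z forward; pixel columns grow to the right and rows downward; lengths in mm; the calibration is good to about 2 mm. A picture is of the moment at which its call begins. There is no depth.
- env.close_job(): hands the job in, once; it reports no verdict.
Trained networks look in the newest picture that a camera, given by its name, has taken for a name from the list of things; names that differ only in an ending like _2 or _b are one class to them, and where a whole thing is asked for, a point or a joint stands for the part that bears it (a point fixed in the world has none). Each returns a list of dicts, best first, with "score" (0 to 1); they miss things now and then, are a little off and sometimes report something else, mostly with a low value. They report only what shows in the picture. A call takes as long as a camera call. They do not tell look-alikes from the thing itself.
- env.boxes_of(name, camera): "point" ([column, row] in pixels, amid what is visible of it).
- env.place_of(name, camera): "point" ([column, row] in pixels: a listed point, or the origin of a listed thing).
The state is a dict: "time": time; "qpos": joint angles; "joint_vel": joint speeds; "effort": joint torques, N m; "tool_pos": TCP position; "tool_rot": TCP orientation; "contact_force": force on the tool from outside, world axes, zero at the start; "wrist_torque": the same for the moment, N m; "finger_gap": opening from 0.0 (shut) to 1.0 (fully open).
Only numpy, scipy, OpenCV 4.12 (cv2) and the standard library are available. Lean on these libraries where they do the work, as an engineer would, in place of code of your own. Each camera call takes 0.05 s, during which the arm holds its last target.

## Working session

There is one attempt and no reset: what is moved stays moved. The work goes in short steps, Python scripts to look and compute and a shell command to move; the robot and the scene stay as the last step left them, time stands still between calls to the robot, and variables do not carry over. Pictures are saved under pics/ and viewed, and the job is handed in when it is done.

```bash
mkdir -p pics; ls; cat > h.py <<'E'
import numpy as np, cv2
from plant import env
def snap(cam,fn=None):
    f=env.grab_frame(cam)
    if fn: cv2.imwrite('pics/'+fn,cv2.cvtColor(f['pixels'],cv2.COLOR_RGB2BGR))
    return f
def ray(f,p):
    K=np.array(f['intrinsics']);R=np.array(f['R']);t=np.array(f['t'])
    d=R.T@np.linalg.solve(K,[p[0],p[1],1.]); return -R.T@t,d/np.linalg.norm(d)
def onz(f,p,z):
    c,d=ray(f,p); return c+d*(z-c[2])/d[2]
def tri(fps):
    A=np.zeros((3,3));b=np.zeros(3);L=[ray(f,p) for f,p in fps]
    for c,d in L:
        M=np.eye(3)-np.outer(d,d);A+=M;b+=M@c
    X=np.linalg.solve(A,b)
    return X,[np.linalg.norm((np.eye(3)-np.outer(d,d))@(X-c)) for c,d in L]
def proj(f,X):
    c=np.array(f['R'])@np.array(X)+np.array(f['t']);u=np.array(f['intrinsics'])@c;return u[:2]/u[2]
E
python3 - <<'E'
from h import *
np.set_printoptions(precision=1,suppress=True)
F={c:snap(c,c+'0.png') for c in('scene','top','wrist')}
for n in 'stand hook_seat beak_tip keeper_tip pail bail_grip scale platform bottle bowl jar'.split():
    for c in ('scene','top'):
        print(n,c,[(np.round(d['point'],1).tolist(),round(d['score'],2)) for d in env.place_of(n,c)])
for c in F: print(c,-np.array(F[c]['R']).T@F[c]['t'],F[c]['R'],F[c]['intrinsics'][0][0])
print(env.sense())
E
```

```text
pics
stand scene [([398.3, 226.7], 0.96)]
stand top []
hook_seat scene [([406.0, 178.2], 0.7)]
hook_seat top [([216.7, 212.3], 0.57)]
beak_tip scene [([409.2, 179.9], 0.95)]
beak_tip top [([213.6, 213.4], 0.78)]
keeper_tip scene []
keeper_tip top [([223.4, 224.3], 0.51), ([212.1, 211.9], 0.5)]
pail scene [([441.6, 244.7], 0.83), ([398.9, 214.8], 0.75), ([380.7, 288.6], 0.72)]
pail top [([179.0, 214.0], 0.94), ([243.8, 155.8], 0.85), ([224.9, 225.8], 0.7)]
bail_grip scene [([447.3, 223.1], 0.63), ([379.4, 267.3], 0.59), ([342.6, 184.5], 0.23)]
bail_grip top [([214.4, 213.0], 0.77), ([234.8, 135.5], 0.66), ([167.4, 199.1], 0.49)]
scale scene [([262.2, 195.5], 0.91)]
scale top [([392.0, 243.7], 0.71)]
platform scene [([259.9, 186.5], 0.76)]
platform top [([393.2, 236.6], 0.93)]
bottle scene [([321.6, 265.9], 0.93)]
bottle top [([300.4, 160.6], 0.81)]
bowl scene [([337.2, 183.1], 0.74)]
bowl top [([303.9, 276.8], 0.79)]
jar scene [([364.7, 247.8], 0.68)]
jar top [([260.1, 195.4], 0.66), ([303.8, 160.9], 0.4)]
scene [1423.1  185.5 1214.1] [[-0.2  1.  -0. ]
 [ 0.8  0.2 -0.6]
 [-0.6 -0.1 -0.8]] 420.02193407598685
top [ 341.1    4.  1404.2] [[ 0.  -1.   0. ]
 [-1.  -0.  -0.2]
 [ 0.2 -0.  -1. ]] 461.9305394852343
wrist [ 188.5 -573.6  372.6] [[-0.4  0.9  0. ]
 [ 0.9  0.4  0.3]
 [ 0.3  0.1 -1. ]] 347.0705869640792
{'time': 1.25, 'qpos': array([-0.8,  0. ,  0.1, -0. , -1.6, -0.3]), 'joint_vel': array([-0., -0.,  0.,  0.,  0., -0.]), 'effort': array([ -0. , -36.8,  34.7,   6.9,  -0. ,   0. ]), 'tool_pos': array([ 258.2, -541.6,  231.3]), 'tool_rot': array([-3.1, -0. ,  2. ]), 'contact_force': array([-0.3, -1. ,  0.2]), 'wrist_torque': array([-0., -0.,  0.]), 'finger_gap': 1.0017886307724624}
```

View pics/scene0.png

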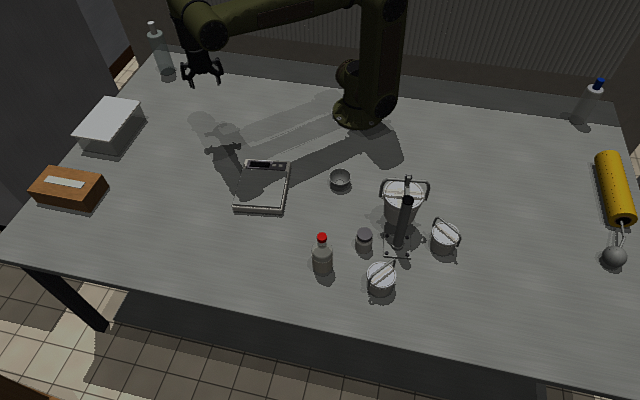

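View pics/top0.png

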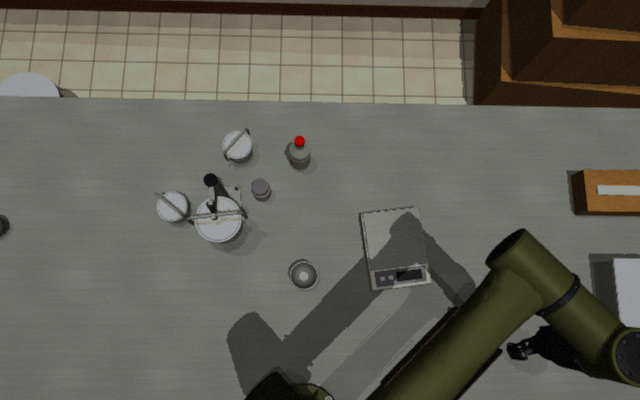

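```bash
python3 - <<'E'
import cv2
a=cv2.imread('pics/scene0.png');b=cv2.imread('pics/top0.png')
cv2.imwrite('pics/cs0.png',cv2.resize(a[140:310,340:480],None,fx=3.5,fy=3.5,interpolation=cv2.INTER_CUBIC))
cv2.imwrite('pics/ct0.png',cv2.resize(b[110:270,140:290],None,fx=3.7,fy=3.7,interpolation=cv2.INTER_CUBIC))
E
```

```text
(no output)
```

View pics/cs0.png

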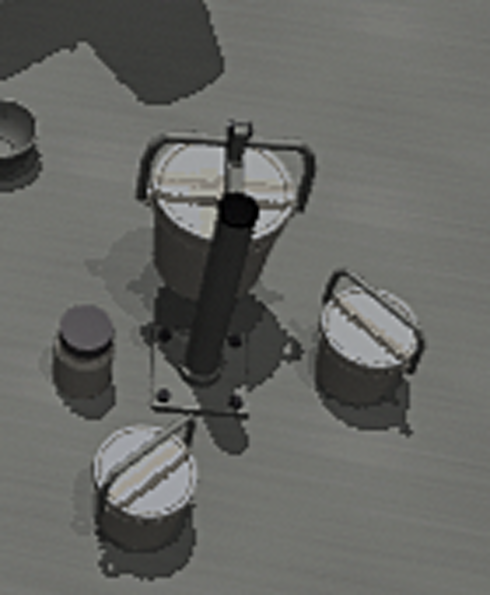

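View pics/ct0.png

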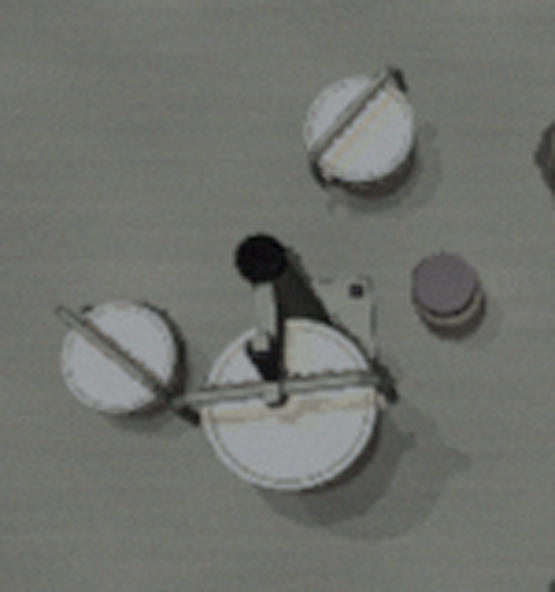

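```bash
python3 - <<'E'
from h import *
np.set_printoptions(precision=1,suppress=True)
T=snap('top');S=snap('scene')
print('seat',onz(T,(216.7,212.3),240),onz(S,(406,178.2),240),tri([(T,(216.7,212.3)),(S,(406,178.2))]))
print('beak',onz(T,(213.6,213.4),250),onz(S,(409.2,179.9),250),tri([(T,(213.6,213.4)),(S,(409.2,179.9))]))
p=(210.3,179.7);ps=(408,200)
print('post',onz(T,p,259),onz(S,ps,259))
for a,b in (((191.4,217.3),(244,212.2)),):
  A,B=onz(T,a,240),onz(T,b,240);print('bailT',A,B,(A+B)/2,np.arctan2(*(B-A)[:2]))
A,B=onz(S,(384.3,180),240),onz(S,(428,182.9),240);print('bailS',A,B,(A+B)/2)
print('plat',onz(T,(393.2,236.6),45),onz(S,(259.9,186.5),45),tri([(T,(393.2,236.6)),(S,(259.9,186.5))]))
print('jar',onz(T,(260.1,195.4),0),onz(S,(364.7,247.8),0))
print('bowl',onz(T,(303.9,276.8),0),'bottle',onz(T,(300.4,160.6),0))
print('base?',env.sense()['tool_rot'])
E
```

```text
seat [560.5 229.3 240. ] [549.8 235.1 240. ] (array([558.5, 231.2, 248.6]), [np.float64(3.5467941244452796), np.float64(3.5467941244452525)])
beak [555.7 235.  250. ] [563.5 244.7 250. ] (array([556.9, 241.1, 241.3]), [np.float64(4.262407142267754), np.float64(4.262407142267795)])
post [641.2 246.2 259. ] [648.5 248.5 259. ]
bailT [546.6 292.7 240. ] [561.8 159.8 240. ] [554.2 226.3 240. ] 3.027649083726391
bailS [571.4 171.4 240. ] [554.2 302.1 240. ] [562.8 236.7 240. ]
plat [ 531.5 -259.8   45. ] [ 529.2 -266.4   45. ] (array([ 531.7, -262.1,   48.4]), [np.float64(2.9509684784574888), np.float64(2.9509684784574466)])
jar [661.2 144.1   0. ] [673.6 144.6   0. ]
bowl [412.1   4.2   0. ] bottle [776.2  20.7   0. ]
base? [-3.1 -0.   2. ]
```

```bash
python3 -m pendant '[0,0,0,0,0,-0.06,1, 0,0,-0.181,0,0,-0.06,1, 0,0,-0.181,0,0,0,1, 0,0,-0.181,0,0,0,1, 0,0,-0.181,0,0,0,1, 0,0,-0.181,0,0,0,1, 0,0,-0.181,0,0,0,1, 0,0,-0.181,0,0,0,1]'
python3 -m pendant '[0,0,0,-0.0254,0.0481,0,1,0,0,0,-0.0254,0.0481,0,1,0,0,0,-0.0254,0.0481,0,1,0,0,0,-0.0254,0.0481,0,1,0,0,0,-0.0254,0.0481,0,1,0,0,0,-0.0254,0.0481,0,1,0,0,0,-0.0254,0.0481,0,1,0,0,0,-0.0254,0.0481,0,1]'
```

```text
time: 2.35
tool_pos: [258.2, -541.6, 351.3]
tool_rot: [3.142, -0.0, -2.995]
contact_force: [-0.1, -0.2, -0.4]
finger_gap: 0.999
time: 3.35
tool_pos: [405.4, -130.4, 351.6]
tool_rot: [3.142, 0.001, -3.001]
contact_force: [1.7, -1.2, 0.1]
finger_gap: 1.001
```

```bash

python3 -m pendant '[0,0,0,-0.0254,0.0481,0,1,0,0,0,-0.0254,0.0481,0,1,0,0,0,-0.0254,0.0481,0,1,0,0,0,-0.0254,0.0481,0,1,0,0,0,-0.0254,0.0481,0,1,0,0,0,-0.0254,0.0481,0,1,0,0,0,-0.0254,0.0481,0,1,0,0,0,-0.0254,0.0481,0,1]'
python3 -m pendant '[0,0,0,0,0,0,1,0,0,0,0,0,0,1]'
python3 - <<'E'
from h import *
np.set_printoptions(precision=2,suppress=True)
W=snap('wrist','w1.png');T=snap('top','t1.png');S=snap('scene','s1.png')
for n in 'hook_seat beak_tip keeper_tip bail_grip pail'.split():
    for c in ('wrist','top','scene'):
        print(n,c,[(np.round(d['point'],1).tolist(),round(d['score'],2)) for d in env.place_of(n,c)])
s=env.sense();print(s['time'],s['qpos'],s['tool_pos'],s['tool_rot'])
E
```

```text
time: 4.35
tool_pos: [552.8, 279.2, 351.5]
tool_rot: [3.141, 0.0, -3.0]
contact_force: [-0.5, -1.1, -0.6]
finger_gap: 0.999
time: 4.6
tool_pos: [552.5, 277.4, 351.2]
tool_rot: [-3.141, -0.0, -3.0]
contact_force: [-0.2, -0.9, 1.0]
finger_gap: 0.996
hook_seat wrist [([319.7, 143.7], 0.96)]
hook_seat top [([215.8, 211.8], 0.67)]
hook_seat scene [([404.9, 180.7], 0.56)]
beak_tip wrist [([315.9, 146.2], 0.84)]
beak_tip top [([212.9, 211.7], 0.59), ([390.2, 243.9], 0.32), ([301.4, 158.4], 0.26)]
beak_tip scene [([409.3, 177.2], 0.94), ([398.7, 210.6], 0.31)]
keeper_tip wrist [([317.1, 146.0], 0.66)]
keeper_tip top [([213.6, 212.7], 0.5), ([260.5, 193.6], 0.18)]
keeper_tip scene [([323.3, 265.6], 0.31)]
bail_grip wrist [([84.6, 67.5], 0.93), ([257.1, 253.7], 0.87), ([324.2, 149.5], 0.55)]
bail_grip top [([214.4, 214.3], 0.7), ([233.9, 139.1], 0.63), ([301.7, 161.7], 0.42)]
bail_grip scene [([404.8, 177.3], 0.81), ([381.7, 270.0], 0.66), ([447.6, 224.6], 0.51)]
pail wrist [([272.3, 217.9], 0.75), ([141.7, 72.9], 0.63)]
pail top [([225.2, 225.3], 0.98), ([238.2, 152.4], 0.97), ([179.0, 212.3], 0.53)]
pail scene [([439.2, 243.7], 0.95), ([377.0, 286.8], 0.92), ([320.4, 267.5], 0.58), ([400.3, 214.1], 0.57), ([368.5, 246.7], 0.54)]
5.5 [ 0.79  0.14  0.41 -0.   -1.84 -0.65] [552.4  277.53 351.21] [-3.14 -0.   -3.  ]
```

View pics/w1.png

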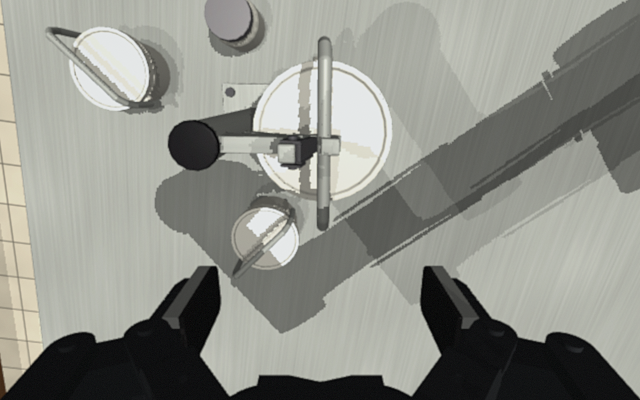

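```bash
python3 - <<'E'
from h import *
np.set_printoptions(precision=2,suppress=True)
W=snap('wrist');
img=cv2.imread('pics/w1.png');cv2.imwrite('pics/w1c.png',cv2.resize(img[20:240,160:400],None,fx=3,fy=2.7,interpolation=cv2.INTER_CUBIC))
y=-3.0
s=np.array([-np.cos(y),-np.sin(y)]);l=np.array([np.sin(y),-np.cos(y)])
tp=env.sense()['tool_pos'][:2]
for n,p,z in (('a',(325,60),240),('b',(323,215),240),('m',(324,146),240),('post',(193,145),259),('seat',(319.7,143.7),240),('top40',(324,36),240),('bot',(323,229),240)):
    X=onz(W,p,z);d=X[:2]-tp;print(n,X,'rel tcp: tool x %.1f y %.1f'%(-d@s,d@l))
E
```

```text
a [563.76 181.38 240.  ] rel tcp: tool x 2.3 y -96.8
b [549.05 292.05 240.  ] rel tcp: tool x 1.3 y 14.9
m [556.01 239.07 240.  ] rel tcp: tool x 1.8 y -38.6
post [644.11 248.1  259.  ] rel tcp: tool x -86.6 y -42.1
seat [559.35 237.86 240.  ] rel tcp: tool x -1.3 y -40.2
top40 [566.58 166.81 240.  ] rel tcp: tool x 1.6 y -111.6
bot [547.37 303.62 240.  ] rel tcp: tool x 1.3 y 26.6
```

View pics/w1c.png

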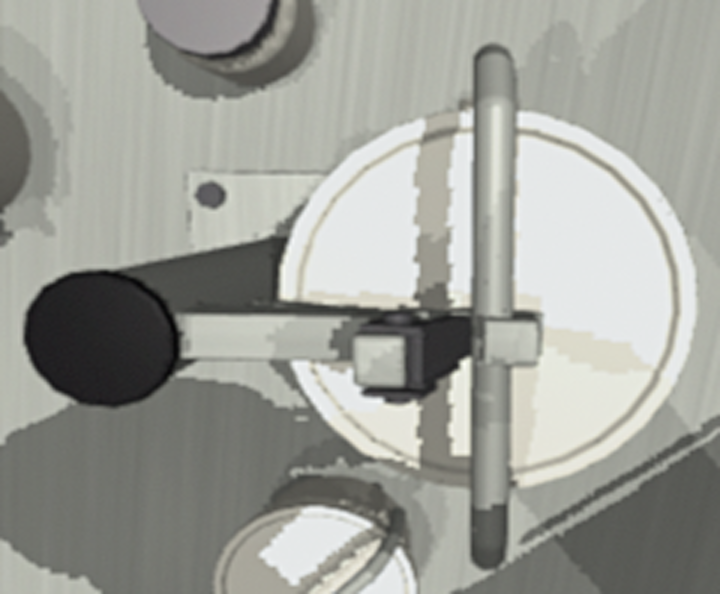

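```bash

python3 -m pendant '[0,0,0,-0.002,0.003,0.03,1,0,0,0,0,0,0.03,1,0,0,0,0,0,0.03,1,0,0,0,0,0,0.025,1,0,0,0,0,0,0.015,1,0,0,0,0,0,0,1,0,0,0,0,0,0,1]' 20
python3 - <<'E'
from h import *
W=snap('wrist','w2.png')
E
```

```text
time: 6.42
tool_pos: [554.4, 280.9, 222.8]
tool_rot: [3.141, 0.002, -3.001]
contact_force: [0.5, -0.5, -0.1]
finger_gap: 1.0
```

View pics/w2.png

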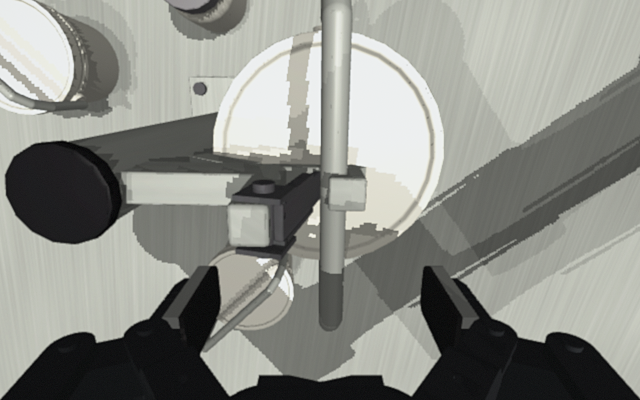

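```bash
python3 - <<'E'
from h import *
W=snap('wrist');s_=env.sense();tp=s_['tool_pos'];print(tp,s_['contact_force'])
y=-3.0
s=np.array([-np.cos(y),-np.sin(y)]);l=np.array([np.sin(y),-np.cos(y)])
for n,p,z in (('a',(337,20),240),('b',(332,300),240),('m',(334.5,190),240),('beakback',(330,190),251.5),('nosefront',(366,190),251.5),('platefar',(348,174),251.5),('platenear',(348,206),251.5),('end',(331,329),240)):
    X=onz(W,p,z);d=X[:2]-tp[:2];print(n,X.round(1),'rel tcp: tool x %.1f y %.1f'%(-d@s,d@l))
E
```

```text
[554.36980702 280.97207274 222.78552239] [-1.14294215  0.64634824  0.47603019]
a [563.7 182.7 240. ] rel tcp: tool x 4.6 y -98.6
b [549.5 286.4 240. ] rel tcp: tool x 4.1 y 6.1
m [555.8 239.3 240. ] rel tcp: tool x 4.5 y -41.4
beakback [558.2 236.4 251.5] rel tcp: tool x 2.5 y -44.7
nosefront [546.1 234.6 251.5] rel tcp: tool x 14.7 y -44.7
platefar [553.1 230.  251.5] rel tcp: tool x 8.5 y -50.3
platenear [551.2 241.2 251.5] rel tcp: tool x 8.8 y -39.0
end [547.7 300.6 240. ] rel tcp: tool x 3.8 y 20.4
```

```bash

python3 -m pendant '[0,0,0,0,0,0.001,0.3,0,0,0,0,0,0,0.2,0,0,0,0,0,0,0.15,0,0,0,0,0,0,0.15]' 20
python3 -m pendant '[0,0,0,0,0,0,0.12,0,0,0,0,0,0,0.08,0,0,0,0,0,0,0.05,0,0,0,0,0,0,0]' 20
python3 -m pendant '[0,0,0,0,0,0,0,0,0,0,0,0,0,0]' 60
python3 - <<'E'
from h import *
W=snap('wrist','w3.png')
E
```

```text
time: 7.02
tool_pos: [553.8, 280.7, 220.3]
tool_rot: [3.142, -0.0, -3.001]
contact_force: [-0.5, -0.4, -0.2]
finger_gap: 0.16
time: 7.52
tool_pos: [553.1, 280.7, 220.1]
tool_rot: [-3.141, -0.002, -3.001]
contact_force: [-5.8, 0.1, 0.7]
finger_gap: 0.113
time: 7.78
tool_pos: [553.4, 280.7, 220.2]
tool_rot: [-3.141, -0.001, -3.0]
contact_force: [-5.3, -0.0, 2.0]
finger_gap: 0.097
```

View pics/w3.png

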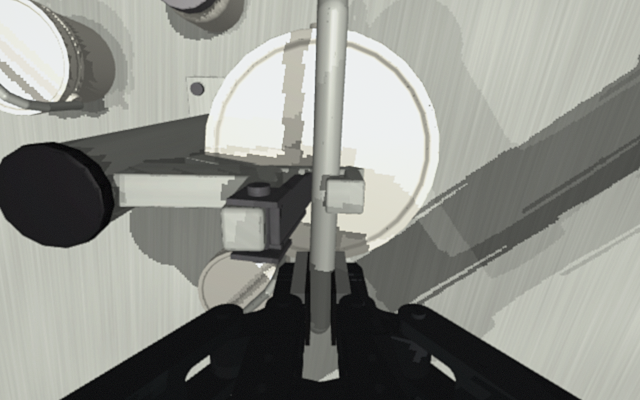

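```bash

python3 -m pendant '[0,0,0,0,0,-0.0005,0,0,0,0,0,0,0,0]' 100
python3 -m pendant '[0,0,0,0,0,-0.0005,0,0,0,0,0,0,0,0]'
python3 -m pendant '[0,0,0,0,0,-0.0005,0,0,0,0,0,0,0,0]'
```

```text
time: 8.07
tool_pos: [553.6, 280.6, 220.5]
tool_rot: [-3.141, -0.001, -3.001]
contact_force: [-5.5, -0.3, 0.5]
finger_gap: 0.082
time: 8.32
tool_pos: [553.6, 280.7, 220.7]
tool_rot: [-3.141, -0.001, -3.001]
contact_force: [-5.5, -1.1, -1.6]
finger_gap: 0.078
time: 8.57
tool_pos: [553.7, 280.6, 221.1]
tool_rot: [-3.141, -0.001, -3.001]
contact_force: [-4.6, -1.3, -3.1]
finger_gap: 0.078
```

```bash

python3 -m pendant '[0,0,0,-0.001,0,0,0,0,0,0,-0.001,0,0,0,0,0,0,0,0,0,0]'
python3 -m pendant '[0,0,0,-0.001,0,0,0,0,0,0,0,0,0,0]'
python3 -m pendant '[0,0,0,-0.001,0,0,0,0,0,0,0,0,0,0]'
python3 - <<'E'
from h import *
W=snap('wrist','w4.png')
i=cv2.imread('pics/w4.png');cv2.imwrite('pics/w4c.png',cv2.resize(i[130:290,200:400],None,fx=4,fy=3.7,interpolation=cv2.INTER_CUBIC))
E
```

```text
time: 8.95
tool_pos: [555.2, 280.9, 221.0]
tool_rot: [-3.141, -0.002, -3.001]
contact_force: [-7.9, -1.6, -2.2]
finger_gap: 0.078
time: 9.2
tool_pos: [556.1, 281.0, 221.0]
tool_rot: [-3.141, -0.003, -3.001]
contact_force: [-8.3, -0.4, -2.7]
finger_gap: 0.08
time: 9.45
tool_pos: [557.0, 281.2, 221.0]
tool_rot: [-3.141, -0.003, -3.001]
contact_force: [-7.3, -0.9, -3.1]
finger_gap: 0.08
```

View pics/w4c.png

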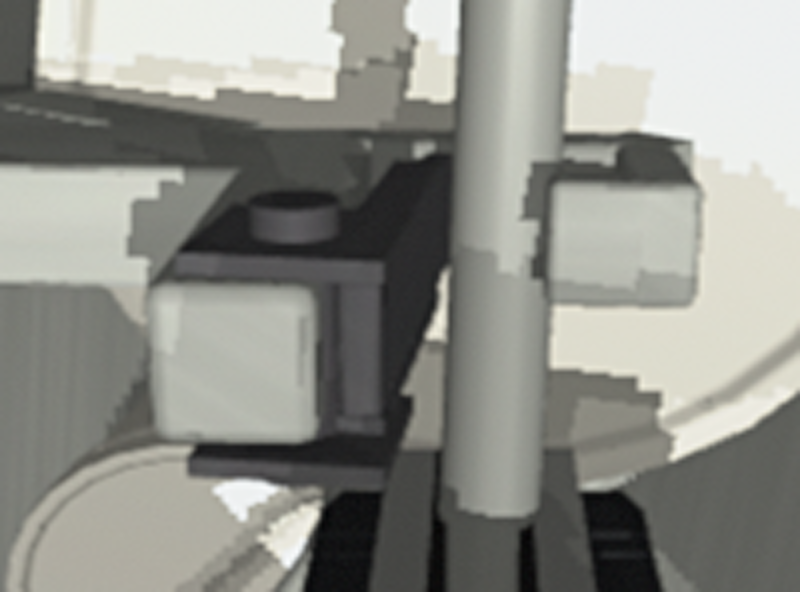

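```bash

python3 -m pendant '[0,0,0,-0.001,0,0,0,0,0,0,0,0,0,0]'
python3 -m pendant '[0,0,0,-0.001,0,0,0,0,0,0,0,0,0,0]'
python3 - <<'E'
from h import *
W=snap('wrist','w5.png')
i=cv2.imread('pics/w5.png');cv2.imwrite('pics/w5c.png',cv2.resize(i[130:290,200:400],None,fx=4,fy=3.7,interpolation=cv2.INTER_CUBIC))
E
```

```text
time: 9.75
tool_pos: [557.9, 281.3, 221.0]
tool_rot: [-3.141, -0.003, -3.001]
contact_force: [-7.8, -1.1, -2.3]
finger_gap: 0.086
time: 10.0
tool_pos: [558.8, 281.4, 220.9]
tool_rot: [-3.141, -0.003, -3.001]
contact_force: [-9.6, -1.2, -1.5]
finger_gap: 0.08
```

View pics/w5c.png

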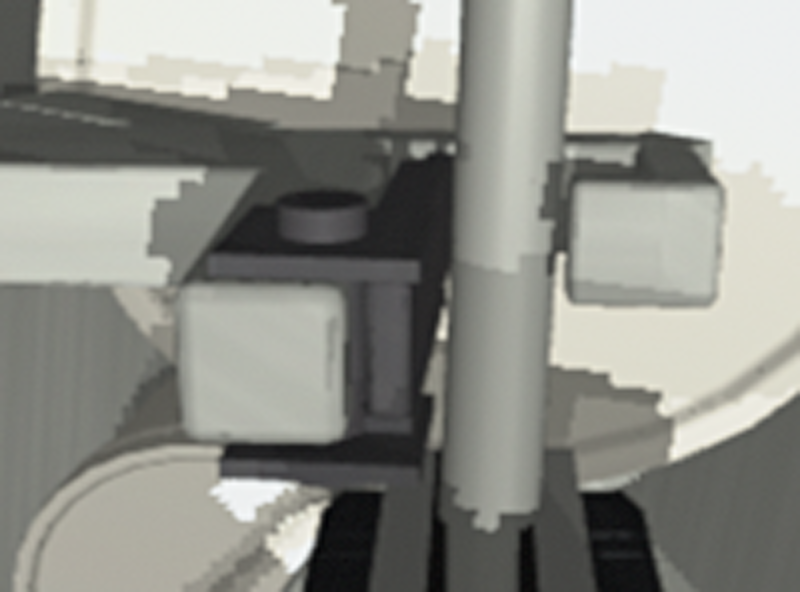

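```bash

python3 -m pendant '[0,0,0,-0.001,0,0,0,0,0,0,0,0,0,0]'
python3 -m pendant '[0,0,0,-0.0005,0,0,0,0,0,0,0,0,0,0]'
python3 - <<'E'
from h import *
W=snap('wrist','w6.png')
i=cv2.imread('pics/w6.png');cv2.imwrite('pics/w6c.png',cv2.resize(i[130:290,200:400],None,fx=4,fy=3.7,interpolation=cv2.INTER_CUBIC))
print(env.sense()['wrist_torque'])
E
```

```text
time: 10.3
tool_pos: [559.6, 281.5, 220.9]
tool_rot: [-3.141, -0.004, -3.001]
contact_force: [-9.2, -1.0, -2.6]
finger_gap: 0.081
time: 10.55
tool_pos: [560.0, 281.6, 220.9]
tool_rot: [-3.141, -0.004, -3.001]
contact_force: [-9.8, -1.1, -2.9]
finger_gap: 0.087
[-0.354932    3.44212883 -0.49047557]
```

View pics/w6c.png

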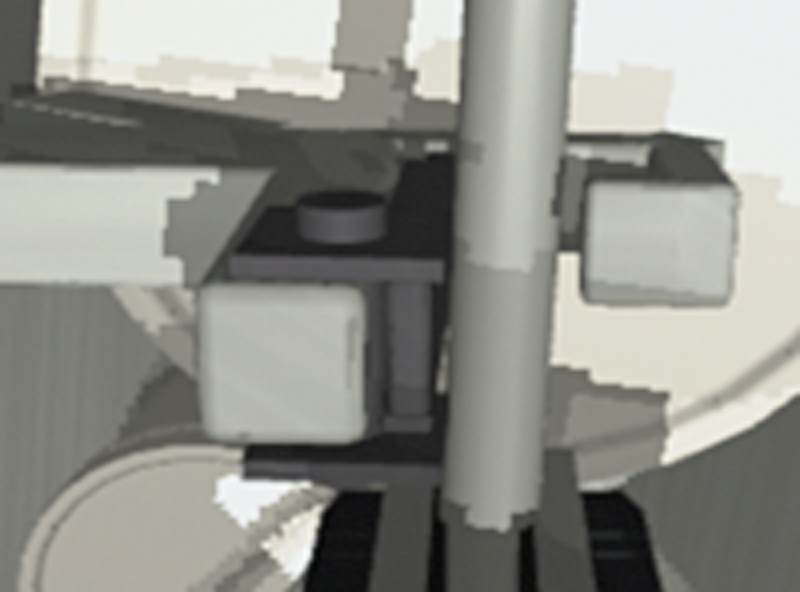

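```bash

python3 -m pendant '[0,0,0,-0.0005,0,0,0,0,0,0,0,0,-0.001,0,0,0,0,0,0,0,0]'
python3 -m pendant '[0,0,0,0,0,-0.001,0,0,0,0,0,0,-0.001,0,0,0,0,0,0,0,0]'
python3 -m pendant '[0,0,0,0,0,-0.001,0,0,0,0,0,0,0,0]'
python3 - <<'E'
from h import *
W=snap('wrist','w7.png')
i=cv2.imread('pics/w7.png');cv2.imwrite('pics/w7c.png',cv2.resize(i[130:290,200:400],None,fx=4,fy=3.7,interpolation=cv2.INTER_CUBIC))
E
```

```text
time: 10.98
tool_pos: [560.5, 281.7, 221.3]
tool_rot: [-3.141, -0.004, -3.001]
contact_force: [-9.7, -1.5, -3.8]
finger_gap: 0.083
time: 11.35
tool_pos: [560.5, 281.7, 222.1]
tool_rot: [-3.141, -0.005, -3.001]
contact_force: [-6.9, -2.5, -7.3]
finger_gap: 0.08
time: 11.6
tool_pos: [560.5, 281.7, 222.7]
tool_rot: [-3.141, -0.006, -3.001]
contact_force: [-5.5, -1.6, -9.6]
finger_gap: 0.084
```

View pics/w7c.png

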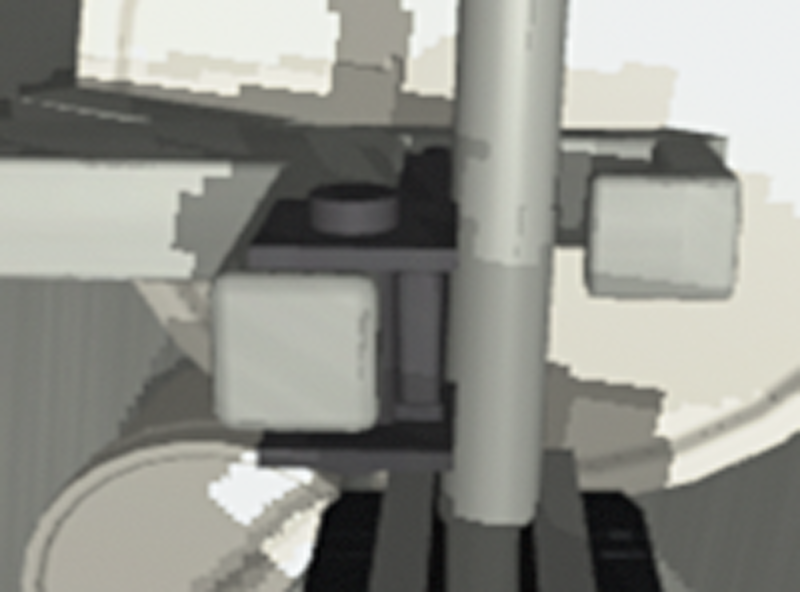

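```bash

python3 -m pendant '[0,0,0,0,0,-0.001,0,0,0,0,0,0,0,0]'
python3 -m pendant '[0,0,0,0,0,-0.001,0,0,0,0,0,0,0,0]'
python3 -m pendant '[0,0,0,0,0,-0.001,0,0,0,0,0,0,0,0]'
python3 - <<'E'
from h import *
W=snap('wrist','w8.png');s=env.sense();print(s['wrist_torque'],s['contact_force'])
i=cv2.imread('pics/w8.png');cv2.imwrite('pics/w8c.png',cv2.resize(i[130:290,200:400],None,fx=4,fy=3.7,interpolation=cv2.INTER_CUBIC))
E
```

```text
time: 11.9
tool_pos: [560.4, 282.0, 223.6]
tool_rot: [-3.141, -0.006, -3.0]
contact_force: [-6.5, -0.8, -9.1]
finger_gap: 0.08
time: 12.15
tool_pos: [560.4, 282.0, 224.5]
tool_rot: [-3.141, -0.006, -3.0]
contact_force: [-7.4, -1.1, -9.6]
finger_gap: 0.08
time: 12.4
tool_pos: [560.4, 282.0, 225.5]
tool_rot: [-3.141, -0.006, -3.0]
contact_force: [-7.5, -0.5, -8.9]
finger_gap: 0.081
[ 0.12599191  2.32643184 -0.33859134] [-6.62324739 -0.94592178 -8.37293466]
```

View pics/w8c.png

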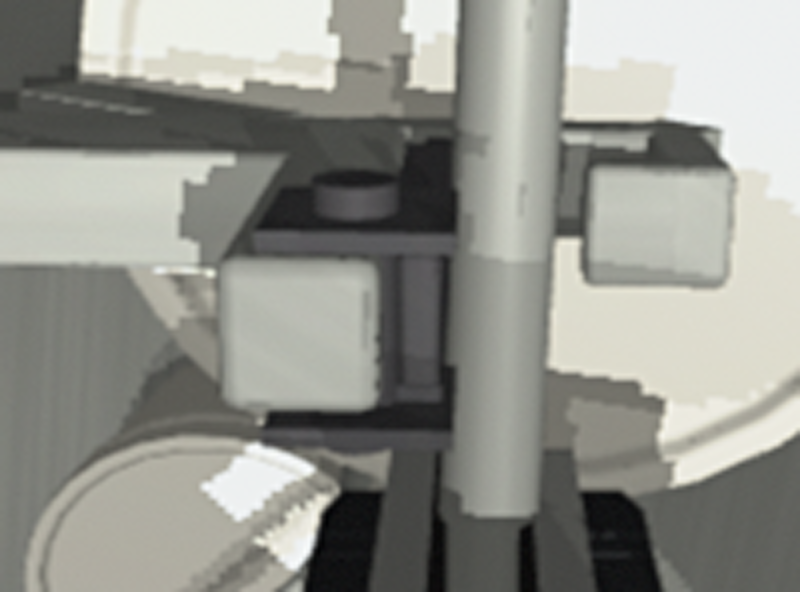

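```bash

python3 -m pendant '[0,0,0,-0.0005,0,-0.002,0,0,0,0,0,0,-0.002,0,0,0,0,0,0,0,0]'
python3 -m pendant '[0,0,0,-0.0005,0,-0.002,0,0,0,0,0,0,-0.002,0,0,0,0,0,0,0,0]'
python3 - <<'E'
from h import *
W=snap('wrist','w9.png');s=env.sense();print(s['wrist_torque'],s['contact_force'])
i=cv2.imread('pics/w9.png');cv2.imwrite('pics/w9c.png',cv2.resize(i[130:290,200:400],None,fx=4,fy=3.7,interpolation=cv2.INTER_CUBIC))
E
```

```text
time: 12.82
tool_pos: [560.6, 282.2, 229.3]
tool_rot: [-3.141, -0.007, -3.0]
contact_force: [-8.5, -1.0, -10.3]
finger_gap: 0.081
time: 13.2
tool_pos: [560.8, 282.2, 232.8]
tool_rot: [-3.141, -0.008, -3.0]
contact_force: [-9.1, -0.5, -11.3]
finger_gap: 0.081
[ 0.19757049  3.05704867 -0.38097567] [-9.2868977  -0.02906173 -9.41105952]
```

View pics/w9c.png

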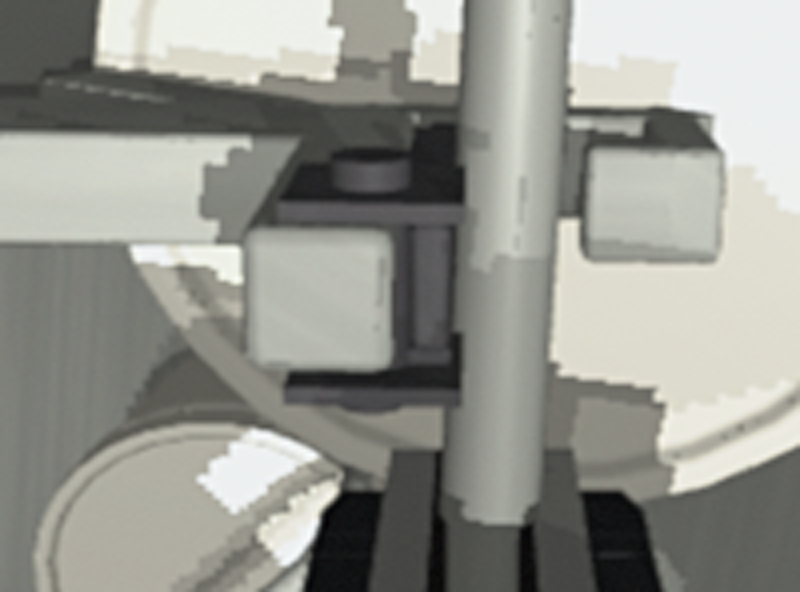

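```bash

python3 -m pendant '[0,0,0,-0.0005,0,-0.002,0,0,0,0,0,0,-0.002,0,0,0,0,0,0,0,0]'
python3 -m pendant '[0,0,0,-0.0005,0,-0.002,0,0,0,0,0,0,-0.002,0,0,0,0,0,-0.002,0,0,0,0,0,0,0,0]'
python3 - <<'E'
from h import *
W=snap('wrist','w10.png');S=snap('scene','s10.png');s=env.sense();print(s['tool_pos'],s['contact_force'])
i=cv2.imread('pics/w10.png')[130:290,200:400];j=cv2.imread('pics/s10.png')[150:270,340:490]
cv2.imwrite('pics/w10c.png',np.hstack([cv2.resize(a,(400,400),interpolation=cv2.INTER_CUBIC) for a in (i,j)]))
E
```

```text
time: 13.62
tool_pos: [560.9, 282.3, 236.5]
tool_rot: [-3.141, -0.009, -3.0]
contact_force: [-10.2, -1.7, -10.9]
finger_gap: 0.084
[560.8755316  282.32261959 236.44305796] [-10.77437578  -0.52960385 -11.41481168]invalid input at $: expected a multiple of 7 numbers
```

View pics/w10c.png

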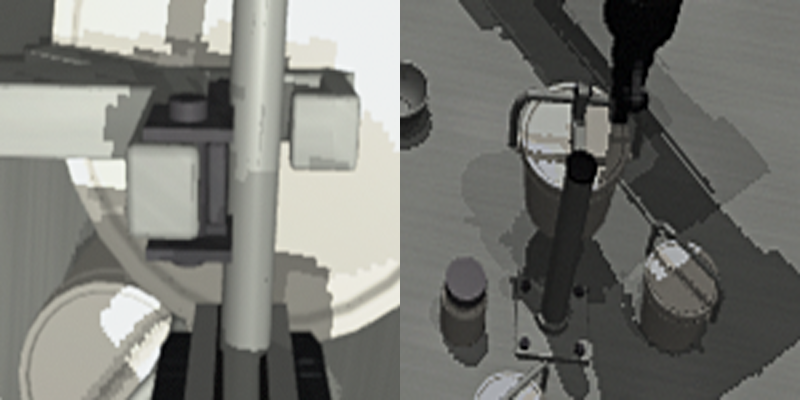

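Going well: rise ≈15.5 mm, the bar is behind the beak with a visible gap. Continue up.

```bash

python3 -m pendant '[0,0,0,-0.0005,0,-0.002,0,0,0,0,0,0,-0.002,0,0,0,0,0,0,-0.002,0,0,0,0,0,0,0,0]'
python3 -m pendant '[0,0,0,0,0,-0.002,0,0,0,0,0,0,-0.002,0,0,0,0,0,0,-0.001,0,0,0,0,0,0,0,0]'
python3 - <<'E'
from h import *
W=snap('wrist','w11.png');S=snap('scene','s11.png');s=env.sense();print(s['tool_pos'],s['contact_force'])
i=cv2.imread('pics/w11.png')[100:300,200:400];j=cv2.imread('pics/s11.png')[150:270,340:490]
cv2.imwrite('pics/w11c.png',np.hstack([cv2.resize(a,(400,400),interpolation=cv2.INTER_CUBIC) for a in (i,j)]))
E
```

```text
time: 14.22
tool_pos: [560.7, 282.4, 241.8]
tool_rot: [-3.14, -0.011, -3.0]
contact_force: [-13.6, 0.5, -11.8]
finger_gap: 0.08
time: 14.72
tool_pos: [560.2, 282.4, 246.3]
tool_rot: [-3.14, -0.013, -3.0]
contact_force: [-15.9, -0.7, -11.9]
finger_gap: 0.082
[560.19806953 282.34052678 246.30352664] [-15.61311075  -0.84255021 -12.60249967]
```

View pics/w11c.png

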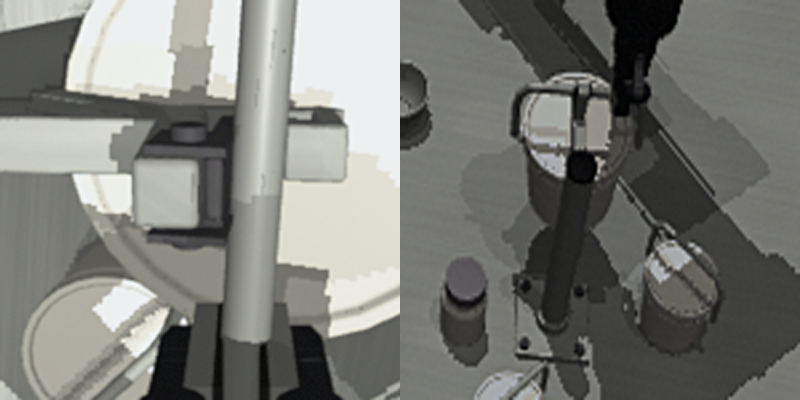

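```bash

python3 -m pendant '[0,0,0,0.001,0,-0.002,0,0,0,0,0.001,0,-0.002,0,0,0,0,0.002,0,0,0,0,0,0,0.002,0,0,0,0,0,0,0,0,0,0]'
python3 -m pendant '[0,0,0,0.003,0,0,0,0,0,0,0.003,0,0,0,0,0,0,0,0,0,0]'
python3 - <<'E'
from h import *
W=snap('wrist','w12.png');S=snap('scene','s12.png');s=env.sense();print(s['tool_pos'],s['contact_force'])
i=cv2.imread('pics/w12.png')[100:300,200:400];j=cv2.imread('pics/s12.png')[150:270,340:490]
cv2.imwrite('pics/w12c.png',np.hstack([cv2.resize(a,(400,400),interpolation=cv2.INTER_CUBIC) for a in (i,j)]))
E
```

```text
time: 15.45
tool_pos: [557.9, 281.6, 255.0]
tool_rot: [3.141, -0.001, -3.0]
contact_force: [-3.2, 0.4, -6.0]
finger_gap: 0.083
time: 15.82
tool_pos: [552.0, 280.5, 256.2]
tool_rot: [3.141, 0.001, -3.001]
contact_force: [0.1, 0.1, -4.6]
finger_gap: 0.083
[552.0828541  280.45517017 256.00393836] [-0.11695047 -0.17292799 -4.35298057]
```

View pics/w12c.png

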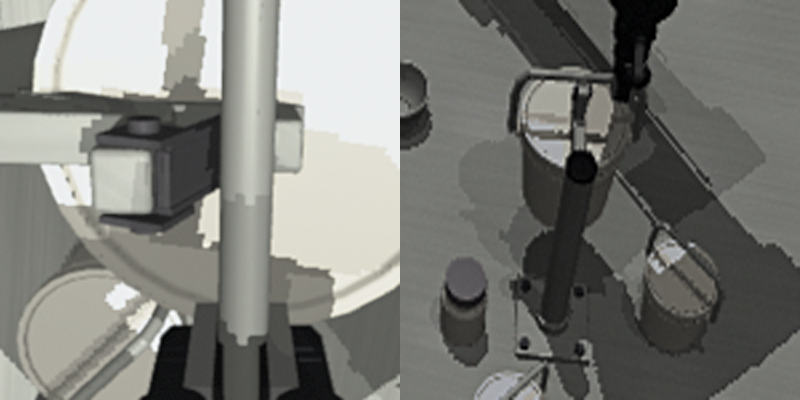

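```bash

python3 -m pendant '[0,0,0,0.004,0,0,0,0,0,0,0.006,0,0,0,0,0,0,0.008,0,0,0,0,0,0,0.008,0,0,0,0,0,0,0.008,0,0,0,0,0,0,0.008,0,0,0]'
python3 -m pendant '[0,0,0,0.008,0,0,0,0,0,0,0.01,0,0,0,0,0,0,0.01,0,0,0,0,0,0,0.01,0,0,0,0,0,0,0.01,0,0,0,0,0,0,0.008,0,0,0,0,0,0,0.004,0,0,0,0,0,0,0,0,0,0]'
python3 - <<'E'
from h import *
W=snap('wrist','w13.png');S=snap('scene','s13.png');s=env.sense();print(s['tool_pos'],s['contact_force'])
i=cv2.imread('pics/w13.png');j=cv2.imread('pics/s13.png')[130:280,300:500]
cv2.imwrite('pics/w13c.png',np.hstack([cv2.resize(a,(400,300),interpolation=cv2.INTER_CUBIC) for a in (i,j)]))
E
```

```text
time: 16.68
tool_pos: [509.8, 274.5, 255.9]
tool_rot: [3.141, 0.0, -3.0]
contact_force: [-0.5, -0.3, -5.4]
finger_gap: 0.082
time: 17.68
tool_pos: [450.9, 266.1, 256.0]
tool_rot: [3.141, 0.0, -3.0]
contact_force: [0.4, -0.3, -5.2]
finger_gap: 0.08
[451.09017287 266.15430188 255.75226986] [-0.5936289  -0.41865143 -6.06719187]
```

View pics/w13c.png

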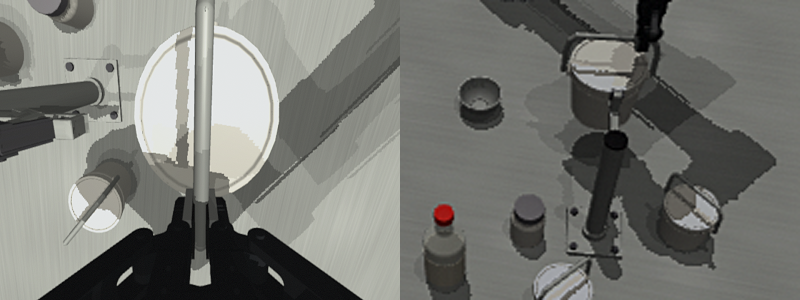

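```bash
python3 - <<'E'
from h import *
T=snap('top','t14.png');S=snap('scene','s14.png')
for c,f in(('top',T),('scene',S)):
    for n in('platform','scale'):
        for d in env.place_of(n,c): print(c,n,d['point'],round(d['score'],2),onz(f,d['point'],45 if n=='platform' else 0).round(1))
i=cv2.imread('pics/t14.png')[195:300,345:445];j=cv2.imread('pics/s14.png')[145:225,220:300]
cv2.imwrite('pics/sc.png',np.hstack([cv2.resize(i,(400,420),interpolation=cv2.INTER_CUBIC),cv2.resize(j,(400,420),interpolation=cv2.INTER_CUBIC)]))
E
```

```text
top platform [395.7, 238.1] 0.79 [ 527.1 -267.1   45. ]
top scale [391.2, 243.5] 0.72 [ 516.4 -261.9    0. ]
scene platform [262.3, 188.2] 0.71 [ 534.9 -255.5   45. ]
scene scale [265.6, 195.9] 0.59 [ 533.3 -249.     0. ]
```

View pics/sc.png

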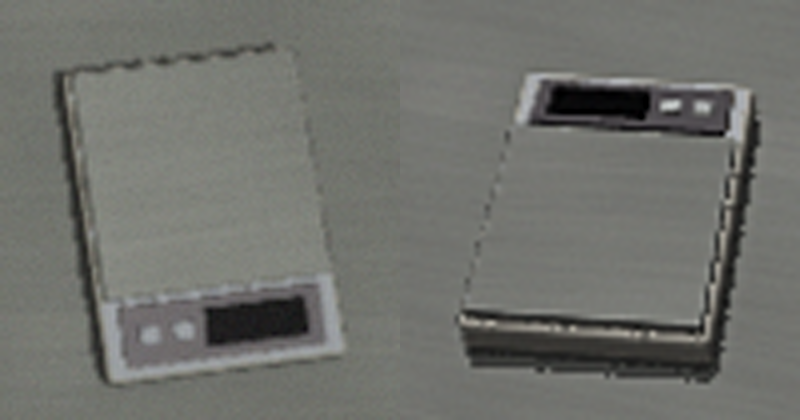

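```bash
python3 - <<'E'
from h import *
T=snap('top');S=snap('scene')
a=[onz(T,(x/4+345,y/4+195),45) for x,y in((76,72),(290,47),(328,276),(103,302))]
b=[onz(S,((x-400)/5+220,y/5.25+145),45) for x,y in((514,126),(735,136),(708,333),(465,315))]
for q in(a,b):
    q=np.array(q);print(q[:,:2].round(1).tolist(),q.mean(0).round(1),[round(np.linalg.norm(q[i]-q[i-1])) for i in range(4)])
s=env.sense();print(s['time'],s['tool_pos'])
E
```

```text
[[601.7, -173.4], [623.3, -335.5], [451.5, -357.9], [430.5, -191.4]] [ 526.8 -264.6   45. ] [172, 164, 173, 168]
[[461.8, -356.0], [435.1, -191.5], [607.3, -161.5], [629.9, -331.9]] [ 533.5 -260.2   45. ] [170, 167, 175, 172]
18.175 [451.0614603  266.10247459 255.73133282]
```

```bash

python3 -m pendant '[0,0,0,-0.0005,-0.01,-0.005,0,0,0,0,-0.0005,-0.02,-0.01,0,0,0,0,-0.0005,-0.03,-0.005,0,0,0,0,-0.0005,-0.04,0,0,0,0,0,-0.0005,-0.04,0,0,0,0,0,-0.0005,-0.04,0,0,0,0,0,-0.0005,-0.04,0,0,0,0,0,0,-0.04,0,0]'
python3 -m pendant '[0,0,0,0,-0.04,0,0,0,0,0,0,-0.04,0,0,0,0,0,0,-0.04,0,0,0,0,0,0,-0.035,0,0,0,0,0,0,-0.03,0,0,0,0,0,0,-0.02,0,0,0,0,0,0,-0.014,0,0,0,0,0,0,-0.01,0,0]'
python3 -m pendant '[0,0,0,0,0,0,0,0,0,0,0,0,0,0]'
python3 - <<'E'
from h import *
W=snap('wrist','w15.png');S=snap('scene','s15.png');T=snap('top','t15.png')
cv2.imwrite('pics/c15.png',np.vstack([np.hstack([cv2.imread('pics/w15.png')[::2,::2],cv2.resize(cv2.imread('pics/s15.png')[100:250,180:420],(320,200))]),cv2.resize(cv2.imread('pics/t15.png')[170:320,300:540],(640,400))]))
E
```

```text
time: 19.18
tool_pos: [490.7, 6.6, 277.1]
tool_rot: [3.142, 0.001, -3.001]
contact_force: [0.1, 0.3, -6.0]
finger_gap: 0.086
time: 20.18
tool_pos: [522.8, -218.6, 276.2]
tool_rot: [-3.141, 0.0, -3.001]
contact_force: [0.4, 0.1, -4.0]
finger_gap: 0.083
time: 20.42
tool_pos: [523.2, -217.1, 275.9]
tool_rot: [3.141, 0.0, -3.0]
contact_force: [0.4, 0.1, -5.4]
finger_gap: 0.083
```

View pics/c15.png

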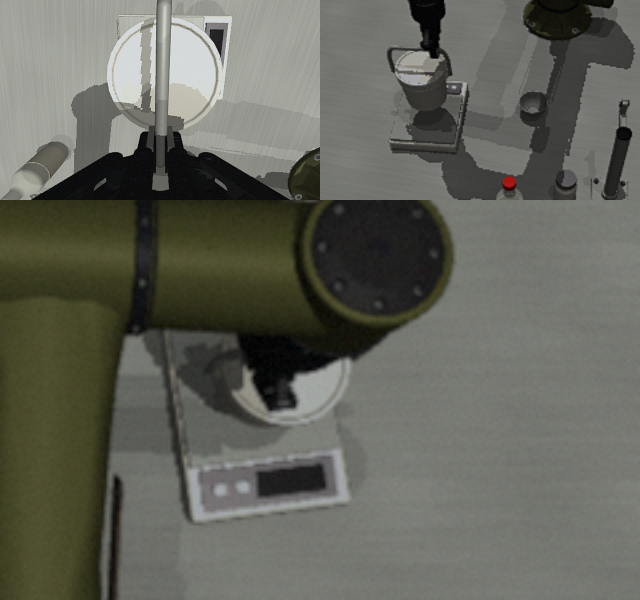

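View pics/w15.png

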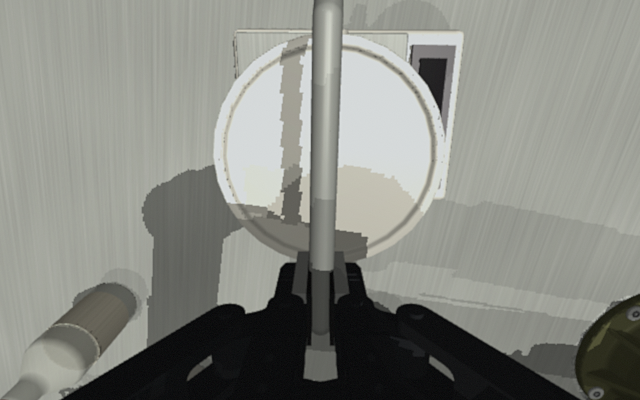

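```bash
python3 - <<'E'
from h import *
W=snap('wrist')
print('lid',onz(W,(328.5,148),233).round(1))
a,b=onz(W,(236,32),45),onz(W,(409,34),45);print(a.round(1),b.round(1),np.linalg.norm(a-b))
# far edge from +x end to -x end ; centre = mid + 85*perp toward +y
d=(b-a)/np.linalg.norm(b-a);n=np.array([d[1],-d[0],0]);n*=np.sign(n[1])
print('plat',((a+b)/2+85*n).round(1))
E
```

```text
lid [ 526.5 -264.8  233. ]
[ 624.4 -335.5   45. ] [ 456.9 -357.7   45. ] 168.9704407780209
plat [ 529.4 -262.4   45. ]
```

```bash

python3 -m pendant '[0,0,0,-0.002,0.002,0.006,0,0,0,0,0,0,0.012,0,0,0,0,0,0,0.014,0,0,0,0,0,0,0.012,0,0,0,0,0,0,0.008,0,0,0,0,0,0,0.004,0,0,0,0,0,0,0.002,0,0,0,0,0,0,0,0]'
python3 -m pendant '[0,0,0,0,0,0,0]'
python3 - <<'E'
from h import *
W=snap('wrist','w16.png');S=snap('scene','s16.png')
cv2.imwrite('pics/c16.png',cv2.resize(cv2.imread('pics/s16.png')[100:230,200:400],(800,520),interpolation=cv2.INTER_CUBIC))
E
```

```text
time: 21.62
tool_pos: [525.0, -215.3, 218.0]
tool_rot: [-3.141, 0.0, -3.001]
contact_force: [-0.1, -0.5, -4.8]
finger_gap: 0.081
time: 21.75
tool_pos: [525.0, -215.4, 218.2]
tool_rot: [-3.141, 0.001, -3.001]
contact_force: [1.0, -0.6, -5.2]
finger_gap: 0.08
```

View pics/c16.png

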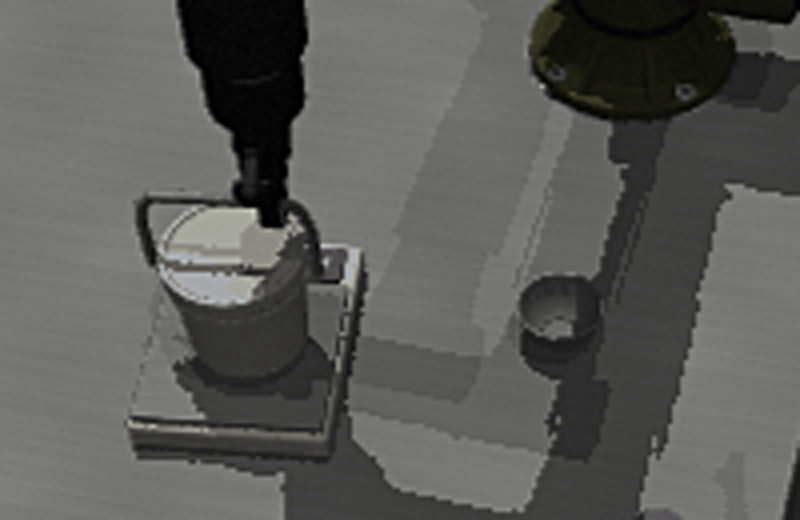

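```bash

python3 -m pendant '[0,0,0,0,0,0.005,0,0,0,0,0,0,0.004,0,0,0,0,0,0,0.002,0,0,0,0,0,0,0,0]'
python3 -m pendant '[0,0,0,0,0,0.0015,0,0,0,0,0,0,0.0015,0,0,0,0,0,0,0,0]'
python3 -m pendant '[0,0,0,0,0,0.001,0,0,0,0,0,0,0.001,0,0,0,0,0,0,0,0]'
```

```text
time: 22.35
tool_pos: [524.7, -215.3, 206.5]
tool_rot: [3.141, -0.001, -3.001]
contact_force: [-0.6, -0.4, -4.8]
finger_gap: 0.081
time: 22.72
tool_pos: [524.8, -215.2, 203.6]
tool_rot: [3.141, -0.0, -3.001]
contact_force: [0.2, -0.6, -5.3]
finger_gap: 0.083
time: 23.1
tool_pos: [524.9, -215.3, 201.8]
tool_rot: [3.142, -0.0, -3.001]
contact_force: [-0.3, -0.5, -6.2]
finger_gap: 0.083
```

```bash

python3 -m pendant '[0,0,0,0,0,0.001,0,0,0,0,0,0,0.001,0,0,0,0,0,0,0,0]'
python3 -m pendant '[0,0,0,0,0,0.001,0,0,0,0,0,0,0,0]'
python3 - <<'E'
from h import *
W=snap('wrist','w17.png');S=snap('scene','s17.png')
cv2.imwrite('pics/c17.png',np.hstack([cv2.resize(cv2.imread('pics/s17.png')[130:230,215:315],(400,400),interpolation=cv2.INTER_CUBIC),cv2.resize(cv2.imread('pics/w17.png'),(400,400))]))
E
```

```text
time: 23.48
tool_pos: [525.3, -215.2, 201.2]
tool_rot: [-3.141, 0.002, -3.0]
contact_force: [-1.6, 4.5, 4.5]
finger_gap: 0.08
time: 23.72
tool_pos: [525.7, -215.0, 201.1]
tool_rot: [-3.141, 0.003, -3.0]
contact_force: [-1.5, 5.7, 8.8]
finger_gap: 0.078
```

View pics/c17.png

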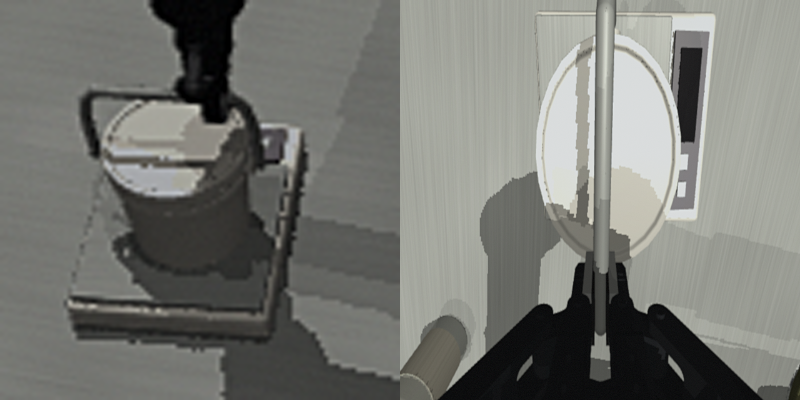

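```bash

python3 -m pendant '[0,0,0,0,0,-0.001,0,0,0,0,0,0,0,0]'
python3 -m pendant '[0,0,0,0,0,-0.0005,0,0,0,0,0,0,0,0]' 20
```

```text
time: 24.08
tool_pos: [525.5, -215.1, 201.1]
tool_rot: [-3.141, 0.002, -3.0]
contact_force: [-0.9, 4.6, 7.2]
finger_gap: 0.089
time: 24.32
tool_pos: [525.4, -215.1, 201.1]
tool_rot: [-3.141, 0.002, -3.0]
contact_force: [-0.0, 5.9, 6.2]
finger_gap: 0.079
```

```bash

python3 -m pendant '[0,0,0,0,0,-0.001,0,0,0,0,0,0,-0.0005,0,0,0,0,0,0,0,0]'
python3 -m pendant '[0,0,0,0,0,0,0.12,0,0,0,0,0,0,0.2,0,0,0,0,0,0,0.4,0,0,0,0,0,0,0.7,0,0,0,0,0,0,0.9,0,0,0,0,0,0,0.9]'
python3 - <<'E'
from h import *
W=snap('wrist','w18.png');S=snap('scene','s18.png')
cv2.imwrite('pics/c18.png',np.hstack([cv2.resize(cv2.imread('pics/s18.png')[130:230,215:315],(400,400),interpolation=cv2.INTER_CUBIC),cv2.resize(cv2.imread('pics/w18.png'),(400,400))]))
E
```

```text
time: 24.7
tool_pos: [524.8, -215.3, 201.3]
tool_rot: [3.141, -0.001, -3.001]
contact_force: [-0.3, 2.2, 0.6]
finger_gap: 0.082
time: 25.45
tool_pos: [524.9, -215.3, 201.8]
tool_rot: [-3.142, -0.0, -3.001]
contact_force: [0.7, 0.7, 0.1]
finger_gap: 0.9
```

View pics/c18.png

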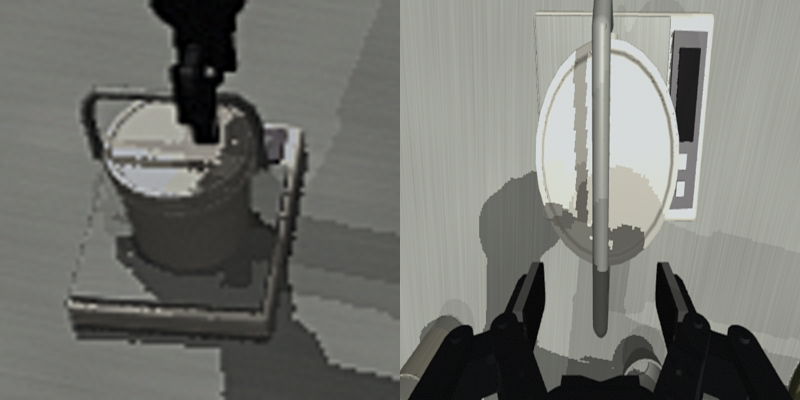

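Released; the pail stands upright with the bail up between the open fingers. Retreat straight up and check the placement.

```bash

python3 -m pendant '[0,0,0,0,0,-0.005,0.9,0,0,0,0,0,-0.015,0.9,0,0,0,0,0,-0.03,0.9,0,0,0,0,0,-0.04,0.9,0,0,0,0,0,-0.04,0.9,0,0,0,0,0.03,0,0.9,0,0,0,0,0.03,0,0.9,0,0,0,0,0,0,0.9]'
python3 - <<'E'
from h import *
W=snap('wrist','w19.png');S=snap('scene','s19.png');T=snap('top','t19.png')
for d in env.place_of('pail','scene')+env.place_of('pail','wrist'):print(d)
E
```

```text
time: 26.55
tool_pos: [516.4, -154.7, 333.5]
tool_rot: [-3.141, 0.002, -2.998]
contact_force: [0.4, 0.5, -0.2]
finger_gap: 0.902
{'point': [263.8, 181.9], 'score': 0.87}
{'point': [380.1, 285.0], 'score': 0.84}
{'point': [440.9, 243.1], 'score': 0.73}
{'point': [323.8, 70.7], 'score': 0.8}
{'point': [116.7, 344.4], 'score': 0.61}
```

View pics/w19.png

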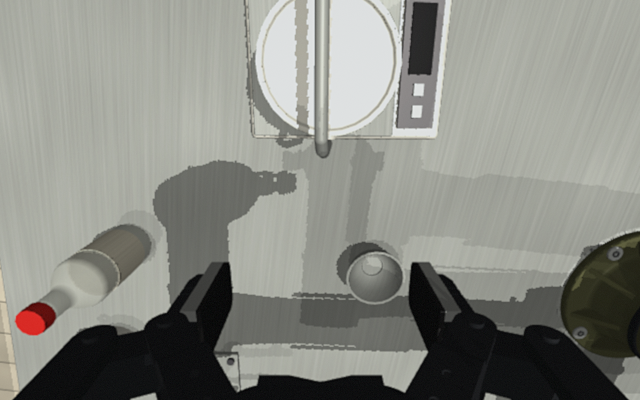

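View pics/s19.png

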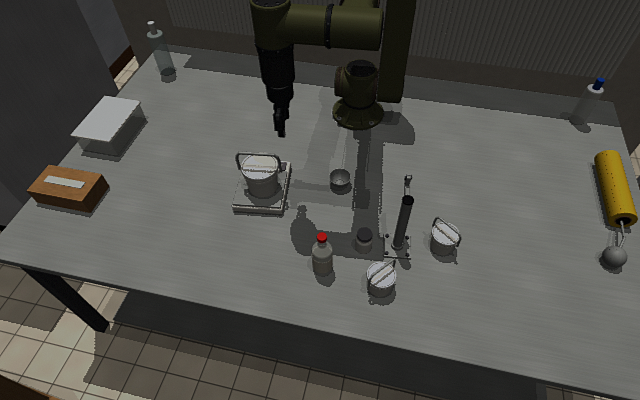

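```bash
python3 - <<'E'
from h import *
W=snap('wrist');S=snap('scene')
print('lid wrist',onz(W,(328,62),157).round(1))
a,b=onz(W,(251,136),45),onz(W,(397,136),45);d=(b-a)/np.linalg.norm(b-a);n=np.array([d[1],-d[0],0]);n*=-np.sign(n[1])
print('plat wrist',((a+b)/2+85*n).round(1),np.linalg.norm(a-b))
print('base scene',onz(S,(263.8,181.9),45).round(1))
print(env.sense()['contact_force'])
E
```

```text
lid wrist [ 524.9 -256.6  157. ]
plat wrist [ 528.3 -265.4   45. ] 178.63852805116323
base scene [ 505.3 -259.4   45. ]
[ 0.70083297  0.607162   -1.1099439 ]
```

```bash
python3 - <<'E'
from h import *
out=[]
for c,(r0,r1,c0,c1) in (('scene',(140,225,220,305)),('top',(190,300,345,455)),('wrist',(0,160,230,450))):
    f=snap(c);im=cv2.resize(cv2.cvtColor(f['pixels'],cv2.COLOR_RGB2BGR)[r0:r1,c0:c1],(400,400),interpolation=cv2.INTER_CUBIC)
    sx,sy=400/(c1-c0),400/(r1-r0)
    def circ(x,y,z,r,col):
        P=[(proj(f,(x+r*np.cos(t),y+r*np.sin(t),z))-[c0,r0])*[sx,sy] for t in np.linspace(0,6.283,60)]
        cv2.polylines(im,[np.int32(P)],True,col,1)
    circ(529.5,-262,157,63,(0,0,255));circ(529.5,-262,45,52,(0,255,0))
    a=7.5*np.pi/180
    q=[np.array([529.5,-262])+85*np.array([u*np.cos(a)-v*np.sin(a),u*np.sin(a)+v*np.cos(a)]) for u,v in((1,1),(-1,1),(-1,-1),(1,-1))]
    cv2.polylines(im,[np.int32([(proj(f,(*p,45))-[c0,r0])*[sx,sy] for p in q])],True,(255,0,0),1)
    out.append(im)
cv2.imwrite('pics/ov.png',np.vstack([np.hstack(out[:2])]));cv2.imwrite('pics/ovw.png',out[2])
E
```

```text
(no output)
```

View pics/ov.png

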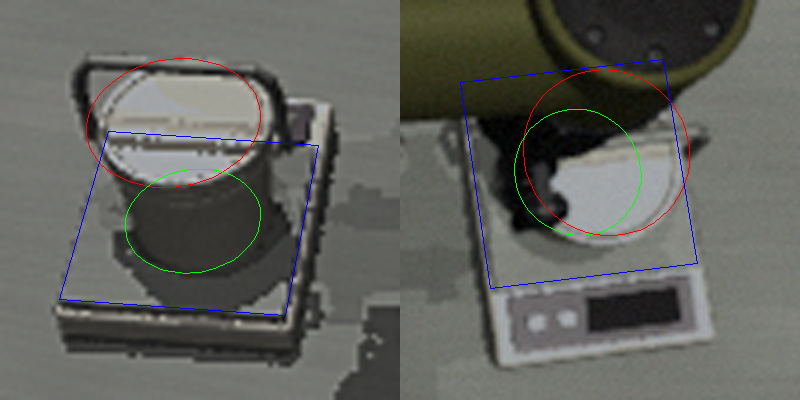

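View pics/ovw.png

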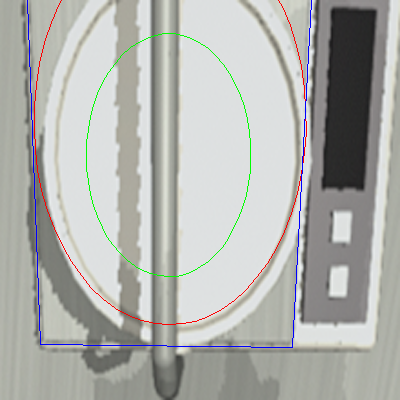

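```bash
python3 - <<'E'
from h import *
print(env.sense()['time'],env.close_job())
E
```

```text
the job is handed in; nothing more can be done
27.05 None
```

The white pail is standing upright on the scale platform with its bail up. The robot has let go, backed clear and handed the job in at 27.05 s.

- **Off the hook:** I gripped the bail beside the hook and pushed it back about 8 mm, to the keeper's stop by the camera image. I lifted it 25 mm past the beak with the keeper held back, then drew it forward about 100 mm. The highest back-and-forth force I read was about 16 N, against the 25 N that bends the hook. I did not see the bail jam.
- **Set-down:** the wrist force went from about -5 N to about +9 N when the pail landed. That puts roughly 14 N on the scale, under its 25 N limit. I eased that to near zero before opening the fingers.
- **Last checks:**
  - **Centring:** overlaying the expected outlines on the pictures put the pail about 5 mm towards +y from the platform's centre. One direct wrist measurement gave about 9 mm in y. I left it, because the base still has wide margin.
  - **Disagreement:** the scene network's single estimate of the pail's base, 24 mm off in x, did not match the outline overlays. I discounted it.
  - **Bystanders:** by eye, the bottle, bowl and jar looked to be where they started in the final scene picture.

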